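Tip the beer crate back onto its base

ROBOT

A 6-joint arm with a two-finger parallel gripper is mounted at the origin on the work surface. World frame = base frame: x ahead of the robot, y to its left, z up, the work surface at z = 0. Lengths are in mm, angles in rad, forces in N, time in s.
With the tool pointing down it reaches from about 325 to 875 mm from the base axis. Payload 4.4 kg.
Tool frame: the origin (TCP) lies at the very end of the fingers, on their centre line; the grasp point (between the pads) lies 19 mm behind it; z points along the fingers, y is the direction in which the jaws open and shut (so a half turn about z gives the same grasp; the last joint's range is limited). The gripper opens to 85 mm and grips with 20 to 120 N. Pads are 22 mm wide; open, the fingers measure 114 mm over their backs; the gripper's body (76 mm by 85 mm) begins 54 mm behind the grasp point. The pads swing forward as they close: fully open they stand 13 mm farther back than shut.
Start: joints at [-1.367, 0.207, 1.542, -0, 1.393, -0.15], TCP at [199.744, -539.193, 231.282] pointing down, gripper open.
Joint ranges: [-2.73, 2.73], [-0.86, 2.22], [0.23, 2.46], [-1.11, 4.25], [0.08, 2.63], [-2.82, 2.82]. Speed limits (rad/s): [2.79, 2.79, 3.14, 3.14, 3.14, 3.14].

INTERFACE

Orientations are given as a unit quaternion [w, x, y, z].
In Python, from bench import robot, eyes, nets gives the robot as it stands.
- The arm moves only by the shell command python3 -m handwheel 'ROWS' [FORCE]. ROWS is JSON, a list of rows, each a list of 5 numbers: the shift along the tool's x, y, z in cm, then the turn about the tool's z in degrees, then the closure, from -1 (fully open) to 1 (shut). In form: [[dx, dy, dz, spin, hand], ...]. A call has 1 to 5 rows; each row is the pose to reach, as a shift and turn from the pose commanded when the call began, along the tool's axes at that moment; what a row does not reach only later rows make up. A row lasts 1/12 s, in which the tool goes at most 41.7 mm and 7.16 degrees, less where a joint would pass 70% of its speed; a pose out of reach is approached as far as the arm can. A call with a gripper value outside its range is refused whole. The fingers move at their own pace and stop on an object; FORCE is the grip in N (left out, the last holds). Time passes only in rows, so rows that repeat a pose let the fingers close. It gives the time, the measured TCP pose, the force and the opening at its end, in the units of the state.
- robot.sense(): the state, without advancing time (a new reading comes with each control period).
- eyes.camera(name): name is "side" or "top"; returns a dict with "image" (480x640x3 uint8, red, green, blue), "z_map" (480x640 float32, mm along the optical axis (not along the pixel's ray), 0 where there is no reading), "fx", "fy", "cx", "cy" (pixels), "R" (3x3) and "t" (3): a world point X has camera coordinates R X + t. Camera axes: x right, y down, z forward; pixel columns grow to the right and rows downward; lengths in mm; the calibration is good to about 2 mm. A picture is of the moment at which its call begins.
- robot.sign_off(): hands the job in, once; it reports no verdict.
Trained networks look in a picture, given as the dict that the camera call returned (one of the last four; its "shot" number tells which), for a name from the list of things; names that differ only in an ending like _2 or _b are one class to them, and where a whole thing is asked for, a point or a joint stands for the part that bears it (a point fixed in the world has none). Each returns a list of dicts, best first, with "score" (0 to 1); they miss things now and then, are a little off and sometimes report something else, mostly with a low value. They report only what shows in the picture. A call takes as long as a camera call. They do not tell look-alikes from the thing itself.
- nets.boxes_of(target, picture): "rect" ([left, top, width, height] in pixels, round what is visible of it).
- nets.place_of(target, picture): "pixel" ([column, row] in pixels: a listed point, or the origin of a listed thing).
The state is a dict: "time_s": time; "qpos": joint angles; "qvel": joint speeds; "joint_efforts": joint torques, N m; "tcp_pos": TCP position; "orientation": TCP orientation; "ft_force": force on the tool from outside, world axes, zero at the start; "ft_torque": the same for the moment, N m; "finger_gap": finger opening in mm.
Only numpy, scipy, OpenCV 4.12 (cv2) and the standard library are available. Lean on these libraries where they do the work, as an engineer would, in place of code of your own. Each camera call takes 0.05 s, during which the arm holds its last target. There are 200 camera calls.

TASK

The grey beer crate has been left standing on its narrow end, and a flattened can lies on the boards just where the crate's base would come down. With the fingertips, push the can out of the way, then push high on the crate's open side to tip it over, so that it sits flat on its base in that same place with the compartments facing up. Do not pick up or carry anything, and leave the bottles, the jar and the opener standing or lying where they are.

Things in the scene. Friction and masses are not known exactly. Their poses are not given: they have to be found in the camera images.
- crate: Grey plastic beer crate, loose, 0.7 kg, 230 x 160 x 130 mm, walls 7 mm, six compartments. Starts standing on a narrow end: 230 mm tall, foot 130 mm (own x) by 160 mm (own y). Origin: centre of that foot, on the boards. Own z is up at the start; own x points out of the closed base, the way it must tip. Base face at x = +65 mm, open side at x = -65 mm. Tipped right, own x points straight down.
- crate_heel (a point): Middle of the heel edge (crate x = +65 mm, y = 0, z = 0), about which the crate tips. Landed, it covers 230 mm of boards ahead of this edge along the starting x, and 80 mm either side. It overbalances at about 30 degrees of tilt and then falls by itself.
- crate_push (a point): Place to push: on the open side (crate x = -65 mm, y = 0), 195 mm above the foot, on the flush edge of the 7 mm divider wall that runs up the middle of the open side over its full height. Pushed below half its height the crate may slide instead of tipping.
- can: Aluminium drinks can stamped flat from above, a round puck 68 mm across and 22 mm thick, about 20 g, loose, lying flat on the boards in the crate's landing place (its centre 150 to 220 mm ahead of the crate's origin along the crate's x, within 40 mm of its x axis). Origin: centre of its underside; z up.
- bottle_a: Empty green glass bottle, upright, 61 mm across, 230 mm tall, origin at the centre of its underside, z up. Bystander.
- bottle_b: A second green glass bottle like the first. Bystander.
- jar: White ceramic jar 112 mm across, body 125 mm tall, with its lid standing half open to about 220 mm; origin at the centre of its underside, z up. Bystander.
- opener: Stainless bottle opener lying flat, 113 mm long along its x, 42 mm wide at the head, 6 mm thick; origin near its middle on the boards. Bystander.
Mind the look-alikes: they are no part of the job. Leave any red or yellow look-alike of the crate alone. Leave any black look-alike of the can alone.

How it is judged (in metres and radians):
On the way, in this order (a step that is already met when the one before it is completed fails the run):
1. the can lies clear of the crate's landing place while the crate still stands on its end (angle between crate's own z axis and vertical below 0.15 rad and height (world z) of can below 0.02 m and (y of can in the frame of crate above 0.114 m or y of can in the frame of crate below -0.114 m or x of can in the frame of crate above 0.329 m or x of can in the frame of crate below -0.099 m)), for 0.2 s.
2. the crate has come down flat on its base (angle between crate's own x axis and vertical above 3.0916 rad), for 0.2 s.
At the end, for the whole second after the job is handed in: The crate rests flat on its base (within 0.05 rad), compartments up, its heel edge within 80 mm of where it began and on the boards; the can lies at rest on the boards outside the crate's footprint; bottles, jar and opener are within 30 mm of where they were (angle between crate's own x axis and vertical above 3.0916 rad and linear speed of each of crate, can below 0.02 m/s and distance of crate_heel from where it was at the start of the episode below 0.08 m and height (world z) of crate_heel below 0.012 m and height (world z) of can below 0.03 m and (y of can in the frame of crate above 0.105 m or y of can in the frame of crate below -0.105 m or z of can in the frame of crate above 0.255 m or z of can in the frame of crate below -0.025 m) and distance of each of bottle_a, bottle_b, jar, opener from where it was at the start of the episode below 0.03 m); the robot touches nothing.
It fails at once if the can is lifted (height (world z) of can above 0.04 m).
It fails at once if the crate is lifted, carried or tipped over another edge (height (world z) of crate_heel above 0.05 m).
It fails at once if the crate is tipped over towards its open side (angle between crate's own x axis and vertical below 0.6 rad).
It fails at once if a bottle, the jar or the opener is moved (distance of any of bottle_a, bottle_b, jar, opener from where it was at the start of the episode above 0.03 m).
It fails at once if a bottle or the jar is tipped (angle between any of bottle_a, bottle_b, jar's own z axis and vertical above 0.3 rad).
It also fails if it takes over 50 s, if anything falls off the work surface, if the arm or the gripper's body presses on something with over 40 N, if the wrist force passes 120 N, or if a joint passes its speed limit or range.

## Working session

There is one attempt and no reset: what is moved stays moved. The work goes in short steps, Python scripts to look and compute and a shell command to move; the robot and the scene stay as the last step left them, time stands still between calls to the robot, and variables do not carry over. Pictures are saved under pics/ and viewed, about 8 in all and at most 12, crops included, and the job is handed in when it is done.

```bash
mkdir -p pics
cat > h.py <<'E'
import numpy as np, cv2
from bench import robot, eyes, nets
def pt(c,u,v,z=None):
    R=np.array(c["R"]);t=np.array(c["t"])
    d=np.array([(u-c["cx"])/c["fx"],(v-c["cy"])/c["fy"],1.])
    if z is None:
        zz=c["z_map"][int(v),int(u)]; return R.T@(d*zz-t)
    o=-R.T@t; w=R.T@d; return o+w*(z-o[2])/w[2]
def cloud(c):
    v,u=np.mgrid[0:480,0:640]; z=c["z_map"]
    P=np.stack([(u-c["cx"])/c["fx"]*z,(v-c["cy"])/c["fy"]*z,z],-1)
    return (P-np.array(c["t"]))@np.array(c["R"])
E
python3 - <<'E'
from h import *
np.set_printoptions(precision=1,suppress=True)
for n in("top","side"):
    c=eyes.camera(n); cv2.imwrite(f"pics/{n}0.png",c["image"][:,:,::-1])
    print(n,"cam at",-np.array(c["R"]).T@c["t"])
    for k in("crate","can","bottle_a","jar","opener"):
        for b in nets.boxes_of(k,c)[:3]: print(k,round(b["score"],2),np.array(b["rect"]))
    for k in("crate","crate_heel","crate_push","can","bottle_a","jar","opener"):
        for b in nets.place_of(k,c)[:3]:
            u,v=b["pixel"]; print(k,round(b["score"],2),np.array([u,v]),"z0",pt(c,u,v,0),"depth",pt(c,u,v))
print(robot.sense())
E
```

```text
top cam at [ 345.3  -24.8 1097.8]
crate 0.94 [339.7 165.6  98.2 107.4]
crate 0.94 [315.2  58.3  82.1 117.4]
crate 0.79 [400.6 312.5 105.5 104.1]
can 0.79 [229.9 170.7  30.5  31.3]
can 0.65 [306.3 245.5  23.5  26.6]
can 0.58 [214.8 274.   25.   31.3]
bottle_a 0.91 [141.5 255.3  48.   30.4]
bottle_a 0.72 [129.9 163.6  53.1  41.8]
jar 0.62 [465.4 146.   76.6  69.3]
opener 0.8 [469.9 258.3  21.3  48.2]
opener 0.26 [465.7 146.6  73.9  65.3]
crate 0.87 [433.6 351.4] z0 [ 219.6 -268.8    0. ] depth [ 245.6 -218.3  227.2]
crate 0.62 [352.9 140.3] z0 [741.3 -88.    0. ] depth [663.8 -75.7 214.8]
crate_heel 0.62 [410.2 344.2] z0 [ 237.1 -214.     0. ] depth [ 238.8 -210.9   17.6]
crate_heel 0.56 [352.7 246.1] z0 [473.7 -82.1   0. ] depth [473.7 -82.1   0. ]
crate_push 0.5 [352.3 241.3] z0 [485.5 -81.4   0. ] depth [486.  -81.5  -3.5]
can 0.72 [243.4 185.9] z0 [627.9 186.    0. ] depth [622.2 181.7  22.4]
can 0.65 [318.7 260. ] z0 [440.9   1.2   0. ] depth [438.8   0.7  23.4]
can 0.65 [229.5 292.2] z0 [366.  217.1   0. ] depth [365.6 212.3  21.6]
bottle_a 0.9 [168.5 191.8] z0 [615.6 371.5   0. 
[... 1323 characters left out ...]
4 315.1  40.4]
bottle_a 0.58 [423.1 163.9] z0 [614.3 361.    0. ] depth [613.4 331.7  45.5]
jar 0.95 [297.7 453.9] z0 [ 605.4 -416.6    0. ] depth [ 602.8 -396.7  204.6]
jar 0.38 [354.1 143.8] z0 [422.3 342.3   0. ] depth [429.9 313.2  46.4]
opener 0.89 [210.6 403.6] z0 [ 386.8 -403.5    0. ] depth [ 387.5 -403.2    3.5]
{'time_s': 1.3, 'qpos': array([-1.4,  0.2,  1.5,  0. ,  1.4, -0.2]), 'qvel': array([-0.,  0.,  0.,  0., -0., -0.]), 'joint_efforts': array([  0. , -38.3, -29.2,  -0. ,   0. ,  -0. ]), 'tcp_pos': array([ 199.8, -539.2,  231.3]), 'orientation': array([0. , 1. , 0.2, 0. ]), 'ft_force': array([-0.2,  0.4,  0.2]), 'ft_torque': array([0., 0., 0.]), 'finger_gap': 85.36977497184506}
```

View pics/top0.png

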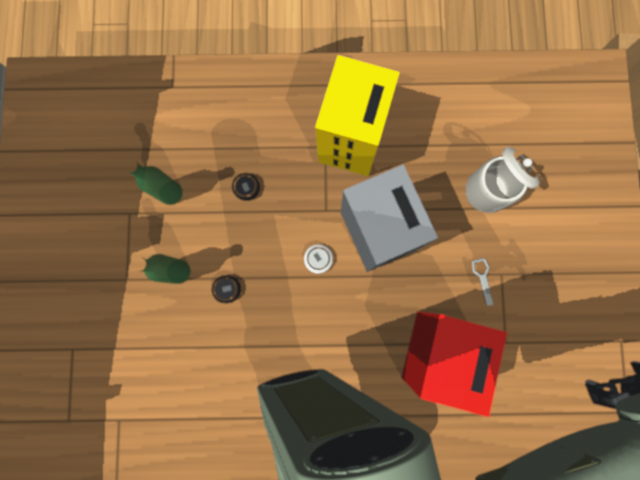

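View pics/side0.png

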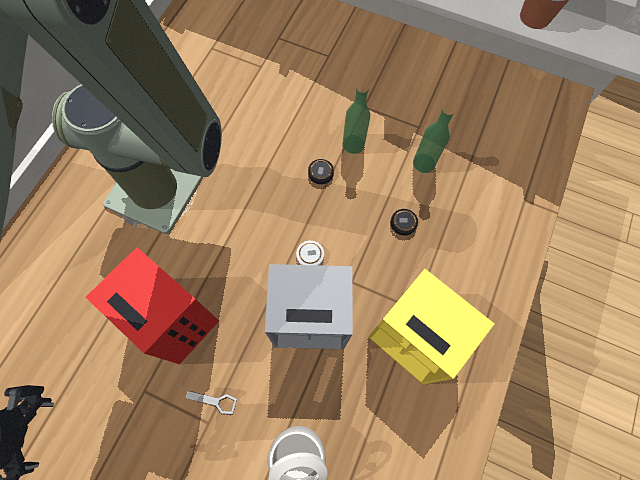

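The top view shows the grey crate (340-438, 165-272), with the real can at (319,259), silver. The black pucks at (246,186) and (227,289) are decoys, and so are the red and yellow crates. In the side view the grey crate is at (265-353, 265-350) and its open side faces the jar. Next I'll fit the crate and can from depth.

Run:
```python
from h import *
np.set_printoptions(precision=1,suppress=True)
top=[]
for n,box in(("top",(335,160,445,280)),("side",(260,260,360,355))):
    c=eyes.camera(n);P=cloud(c);im=c["image"].astype(int)
    g=(abs(im[...,0]-im[...,2])<40)&(c["z_map"]>0)
    m=np.zeros_like(g);m[box[1]:box[3],box[0]:box[2]]=1
    Q=P[m&(P[...,2]>215)&(P[...,2]<245)&g&(P[...,1]<-50)]
    r=cv2.minAreaRect(Q[:,:2].astype(np.float32)); print(n,len(Q),"z",np.median(Q[:,2]),r,cv2.boxPoints(r))
    # can
    q=P[(P[...,2]>12)&(P[...,2]<32)&(abs(P[...,0]-445)<60)&(abs(P[...,1]-2)<60)]
    print("can",len(q),np.median(q[:,2]),q.min(0),q.max(0),q.mean(0))
    J=P[(P[...,2]>30)&(abs(P[...,0]-600)<130)&(P[...,1]<-290)&(P[...,1]>-500)]; print("jar",J.min(0),J.max(0))
    Y=P[(P[...,2]>30)&(im[...,0]>180)&(im[...,1]>150)&(im[...,2]<80)]
    Y=Y[Y[:,0]>500];print("yellow",cv2.boxPoints(cv2.minAreaRect(Y[:,:2].astype(np.float32))))
    Y=P[(P[...,2]>30)&(im[...,0]>100)&(im[...,1]<60)&(im[...,2]<60)&(P[...,1]<-100)]
    print("red",cv2.boxPoints(cv2.minAreaRect(Y[:,:2].astype(np.float32))))
```

```text
top 5467 z 229.60191539614567 ((510.07135009765625, -143.39962768554688), (160.36756896972656, 130.8292236328125), 22.731914520263672) [[ 410.8 -114.1]
 [ 461.4 -234.7]
 [ 609.3 -172.7]
 [ 558.7  -52.1]]
can 512 21.574765722231742 [410.5 -28.8  13.3] [475.7  36.   27.8] [442.7   3.2  21.4]
jar [ 548.4 -472.3   30. ] [ 664.7 -356.9  212.2]
yellow [[ 647.4 -122.9]
 [ 802.4 -171.1]
 [ 841.   -46.9]
 [ 686.     1.3]]
red [[ 126.3 -315. ]
 [ 280.  -358.4]
 [ 316.  -231. ]
 [ 162.3 -187.6]]
side 5824 z 229.5858437168982 ((509.8528747558594, -144.39210510253906), (159.13873291015625, 131.0811767578125), 22.632667541503906) [[ 411.2 -114.5]
 [ 461.6 -235.5]
 [ 608.5 -174.3]
 [ 558.1  -53.3]]
can 450 21.23731732580373 [411.2 -30.9  14.6] [477.6  34.2  27.3] [444.2   0.9  21.1]
jar [ 549.6 -465.9   30.1] [ 665.2 -314.2 1050.3]
yellow [[ 592.4 -314.2]
 [ 689.7 -368.9]
 [ 818.  -140.6]
 [ 720.6  -85.9]]
red [[ 182.9 -329.4]
 [ 556.5 -437.9]
 [ 592.7 -313.2]
 [ 219.1 -204.7]]
```

```bash
cat >> h.py <<'E'
from scipy.spatial.transform import Rotation as Ro
def go(x,y,z,yaw=None):
    s=robot.sense(); w,a,b,c=s["orientation"]; R=Ro.from_quat([a,b,c,w]).as_matrix()
    d=R.T@(np.array([x,y,z])-s["tcp_pos"])/10
    cur=np.degrees(np.arctan2(R[1,0],R[0,0]))
    print("t",round(s["time_s"],2),"tcp",s["tcp_pos"].round(1),"xyaw",round(cur,1),"q",s["qpos"].round(2),"gap",round(s["finger_gap"],1))
    print("shift cm",d.round(2),"" if yaw is None else "spin %.1f"%(-((yaw-cur+180)%360-180)), "R",R.round(3).tolist())
E
python3 -c "
from h import *
go(200,-539,310,22.6); go(370,-28,310,22.6)"
python3 -m handwheel '[[0,0,-4,0,0],[0,0,-8,0,0]]'; python3 -c "
from h import *
go(370,-28,310,22.6)"
```

```text
t 1.4 tcp [ 199.7 -539.2  231.3] xyaw 20.3 q [-1.37  0.21  1.54  0.    1.39 -0.15] gap 85.5
shift cm [ 0.03 -0.01 -7.87] spin -2.3 R [[0.938, 0.347, -0.0], [0.347, -0.938, 0.0], [0.0, -0.0, -1.0]]
t 1.4 tcp [ 199.7 -539.2  231.3] xyaw 20.3 q [-1.37  0.21  1.54  0.    1.39 -0.15] gap 85.5
shift cm [ 33.72 -42.02  -7.87] spin -2.3 R [[0.938, 0.347, -0.0], [0.347, -0.938, 0.0], [0.0, -0.0, -1.0]]
time_s: 1.57
tcp_pos: [199.2, -536.7, 308.1]
orientation: [-0.005, 0.984, 0.176, -0.0]
ft_force: [0.3, -0.4, 0.5]
finger_gap: 63.7
t 1.57 tcp [ 199.2 -536.7  308.1] xyaw 20.3 q [-1.37  0.16  1.44  0.    1.55 -0.15] gap 63.7
shift cm [ 33.69 -41.77   0.25] spin -2.3 R [[0.938, 0.347, -0.002], [0.347, -0.938, 0.009], [0.001, -0.009, -1.0]]
```

```bash
python3 -m handwheel '[[2.5,-3.1,0,-2.3,0],[5,-6.2,0,-2.3,0],[7.5,-9.3,0,-2.3,0],[10,-12.4,0,-2.3,0],[12.5,-15.5,0,-2.3,0]]' | grep tcp
python3 -m handwheel '[[2.5,-2.9,0,0,0],[4.8,-6,0,0,0],[7.1,-9.1,0,0,0],[9.4,-12.2,0,0,0],[11.7,-15.3,0,0,0]]' |grep tcp; python3 -c "
from h import *
go(370,-28,310,22.6);go(370,-28,8,22.6)"
```

```text
tcp_pos: [263.3, -348.7, 311.4]
tcp_pos: [312.2, -162.5, 311.5]
t 2.4 tcp [ 312.2 -162.5  311.5] xyaw 22.6 q [-0.73 -0.36  1.91  0.    1.6   0.45] gap 42.8
shift cm [ 10.5  -10.2    0.15] spin -0.0 R [[0.923, 0.384, 0.001], [0.384, -0.923, -0.001], [0.001, 0.001, -1.0]]
t 2.4 tcp [ 312.2 -162.5  311.5] xyaw 22.6 q [-0.73 -0.36  1.91  0.    1.6   0.45] gap 42.8
shift cm [ 10.48 -10.23  30.35] spin -0.0 R [[0.923, 0.384, 0.001], [0.384, -0.923, -0.001], [0.001, 0.001, -1.0]]
```

```bash
python3 -m handwheel '[[2.6,-2.5,0,0,0],[5.2,-5,0,0,0],[7.8,-7.6,0,0,0],[10.4,-10.2,0,0,0],[10.4,-10.2,0,0,0]]' | grep tcp
python3 -m handwheel '[[0,0,4,0,0],[0,0,8,0,0],[0,0,12,0,0],[0,0,16,0,0],[0,0,20,0,0]]' |grep -E 'tcp|force'
python3 - <<'E'
from h import *
for n in("top","side"):
    c=eyes.camera(n);cv2.imwrite(f"pics/{n}1.png",c["image"][:,:,::-1])
    P=cloud(c);q=P[(P[...,2]>12)&(P[...,2]<32)&(abs(P[...,0]-445)<60)&(abs(P[...,1]-2)<60)]
    print(n,len(q),q.min(0),q.max(0),q.mean(0)) if len(q) else print("none")
go(370,-28,8,22.6)
E
```

```text
tcp_pos: [370.2, -24.2, 311.6]
tcp_pos: [369.0, -30.3, 110.1]
ft_force: [0.9, -0.3, -1.1]
top 89 [450.78375736 -28.79045969  14.44249182] [475.7285685   18.94475321  26.89551694] [465.06790432  -5.81068515  20.49778022]
side 453 [411.29617604 -32.26977461  12.92760105] [477.77932322  34.59641742  26.89802451] [444.23188133   1.00821441  21.07018932]
t 3.33 tcp [362.5 -28.3 105.5] xyaw 22.6 q [-0.32 -0.09  2.14 -0.    1.11  0.86] gap 42.6
shift cm [0.82 0.36 9.73] spin 0.0 R [[0.923, 0.384, -0.015], [0.385, -0.923, 0.005], [-0.012, -0.01, -1.0]]
```

View pics/side1.png

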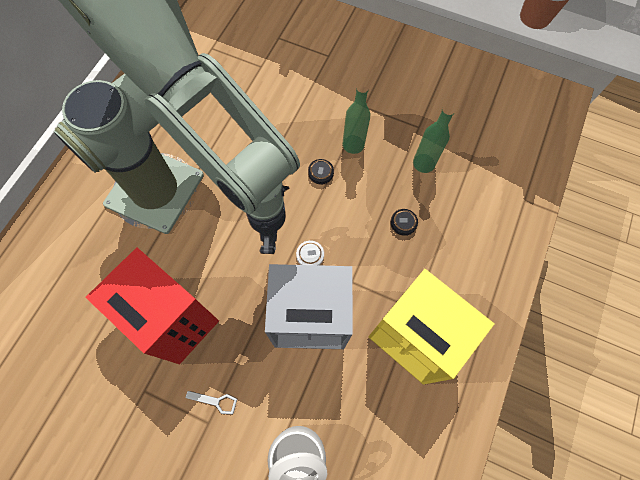

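The side view shows the gripper short of the silver can (310,252) and lined up with it, clear of the grey crate. I'll lower it, then push.

```bash
python3 -m handwheel '[[0,0,4,0,0],[0,0,8,0,0],[0,0,10,0,0],[0,0,10,0,0],[0,0,10,0,0]]' | grep -E 'tcp|force'
python3 -m handwheel '[[0,0,0,0,0],[0,0,0,0,0]]' | grep -E 'tcp|force'; python3 -c "
from h import *
go(444,2,7,22.6)"
```

```text
tcp_pos: [370.0, -30.6, 12.4]
ft_force: [0.2, -0.0, 0.5]
tcp_pos: [371.9, -31.0, 13.8]
ft_force: [-0.1, -0.1, 0.0]
t 3.92 tcp [371.9 -31.   13.8] xyaw 22.6 q [-0.32  0.12  2.19  0.    0.83  0.86] gap 42.7
shift cm [ 7.92 -0.28  0.72] spin 0.0 R [[0.923, 0.385, 0.006], [0.385, -0.923, -0.002], [0.005, 0.004, -1.0]]
```

```bash
python3 -m handwheel '[[0,-0.3,0.8,0,0],[1,-0.3,0.8,0,0],[2,-0.3,0.8,0,0],[3,-0.3,0.8,0,0],[4,-0.3,0.8,0,0]]' | grep -E 'tcp|force'
python3 -m handwheel '[[1,0,0,0,0],[2,0,0,0,0],[3,0,0,0,0],[4,0,0,0,0],[5,0,0,0,0]]' | grep -E 'tcp|force'
python3 - <<'E'
from h import *
c=eyes.camera("side");cv2.imwrite("pics/side2.png",cv2.resize(c["image"][180:380,200:460,::-1],None,fx=2.5,fy=2.5))
for b in nets.place_of("can",c): print(b["score"],pt(c,*b["pixel"],22))
go(444,2,7,22.6)
E
```

```text
tcp_pos: [406.5, -11.4, 3.6]
ft_force: [0.2, 0.9, 0.0]
tcp_pos: [451.7, 7.9, 3.2]
ft_force: [-0.4, -0.3, 0.4]
0.74 [490.66233418  16.11477197  22.        ]
0.64 [622.68034982 162.51505743  22.        ]
t 4.85 tcp [453.2   7.7   3.6] xyaw 22.7 q [-0.17  0.29  2.    0.    0.85  1.  ] gap 42.7
shift cm [-1.06  0.17 -0.34] spin 0.1 R [[0.923, 0.386, 0.002], [0.386, -0.923, -0.0], [0.002, 0.001, -1.0]]
```

View pics/side2.png

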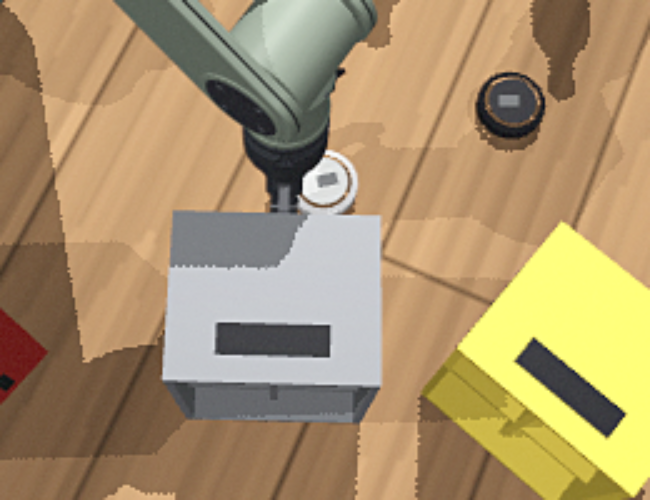

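The crop shows the can cradled ahead of the fingers and the crate unmoved. I'll push another 11 cm.

```bash
python3 -m handwheel '[[1.2,0,0,0,0],[2.4,0,0,0,0],[3.6,0,0,0,0],[4.8,0,0,0,0],[6,0,0,0,0]]' | grep -E 'tcp|force'
python3 -m handwheel '[[1.2,0,0,0,0],[2.4,0,0,0,0],[3.5,0,0,0,0],[4.4,0,0,0,0],[5,0,0,0,0]]' | grep -E 'tcp|force'
python3 -m handwheel '[[-0.5,0,0,0,0],[-2,0,0,0,0],[-5,0,-1,0,0],[-5,0,-5,0,0],[-5,0,-9,0,0]]' | grep -E 'tcp|force'
python3 -m handwheel '[[0,0,-4,0,0.5],[0,0,-8,0,1],[0,0,-12,0,1],[0,0,-16,0,1],[0,0,-20,0,1]]' | grep -E 'tcp|force'
python3 - <<'E'
from h import *
np.set_printoptions(precision=1,suppress=True)
for n in("top","side"):
    c=eyes.camera(n);cv2.imwrite(f"pics/{n}3.png",c["image"][:,:,::-1])
    P=cloud(c);q=P[(P[...,2]>12)&(P[...,2]<32)&(abs(P[...,0]-590)<50)&(abs(P[...,1]-60)<50)]
    if len(q):
        m=(q.min(0)+q.max(0))/2;d=m[:2]-[510,-144];print(n,len(q),q.min(0),q.max(0),"crate frame",d@[-.385,.923],d@[-.923,-.385])
    for b in nets.place_of("can",c): print(b["score"],pt(c,*b["pixel"],22))
    im=c["image"].astype(int);g=(P[...,2]>220)&(P[...,2]<240)&(abs(im[...,0]-im[...,2])<40)&(abs(P[...,0]-510)<110)&(abs(P[...,1]+144)<100)
    print(cv2.minAreaRect(P[g][:,:2].astype(np.float32)))
go(549,-238,310,22.6)
E
```

```text
tcp_pos: [506.2, 30.6, 3.0]
ft_force: [0.5, -0.2, -0.4]
tcp_pos: [553.0, 49.9, 3.2]
ft_force: [-0.3, -0.3, -0.1]
tcp_pos: [498.7, 30.4, 89.7]
ft_force: [1.7, -0.1, 0.0]
tcp_pos: [504.6, 30.2, 294.8]
ft_force: [0.5, 0.4, 0.1]
((509.86175537109375, -143.67373657226562), (159.83615112304688, 131.25973510742188), 22.763507843017578)
side 487 [555.3  30.3  12.1] [621.7  99.4  29.2] crate frame 162.54736073488522 -152.86234920804847
0.96 [380.5 207.6  22. ]
0.95 [627.7 167.5  22. ]
0.56 [587.9  62.5  22. ]
((509.5785827636719, -144.73138427734375), (158.82777404785156, 130.8290557861328), 22.63583755493164)
t 6.72 tcp [506.2  30.1 294.6] xyaw 22.6 q [-0.1  0.   1.6 -0.   1.5  1.1] gap -0.0
shift cm [-6.4 26.4 -1.5] spin 0.0 R [[0.923, 0.384, 0.003], [0.384, -0.923, -0.001], [0.002, 0.002, -1.0]]
```

View pics/side3.png

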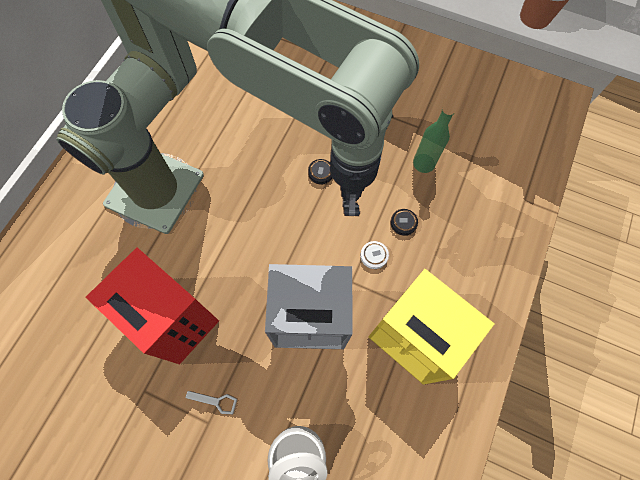

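The can at (375,255) is clear, at crate-frame y of about -153 mm, and the crate hasn't moved. Next I'll go over the crate to its open side.

```bash
python3 -m handwheel '[[-1,3.8,-1.5,0,1],[-2,7.6,-1.5,0,1],[-3,11.4,-1.5,0,1],[-4,15.2,-1.5,0,1],[-5,19,-1.5,0,1]]' | grep -E 'tcp|force'
python3 -m handwheel '[[-0.7,3.8,0,0,1],[-1.4,7.5,0,0,1],[-1.4,8,0,0,1],[-1.4,8,2,0,1],[-1.4,8,5,0,1]]' | grep -E 'tcp|force'
python3 -m handwheel '[[0,0,0,0,1],[0,0,0,0,1]]' | grep -E 'tcp|force'
python3 -c "
from h import *
go(550,-241,197,22.6)"
```

```text
tcp_pos: [531.4, -165.2, 305.2]
ft_force: [1.0, 0.0, 0.6]
tcp_pos: [551.6, -245.0, 258.6]
ft_force: [0.4, 0.1, -0.4]
tcp_pos: [548.4, -241.7, 253.8]
ft_force: [0.8, -0.1, -0.3]
t 7.72 tcp [ 548.4 -241.7  253.8] xyaw 22.6 q [-0.56  0.25  1.44  0.    1.46  0.62] gap -0.0
shift cm [0.21 0.04 5.68] spin 0.0 R [[0.923, 0.385, -0.008], [0.385, -0.923, 0.005], [-0.006, -0.008, -1.0]]
```

```bash
python3 -m handwheel '[[0.2,0,3,0,1],[0.2,0,5.7,0,1],[0.2,0,5.7,0,1],[0.2,0,5.7,0,1],[0.2,0,5.7,0,1]]' | grep -E 'tcp|force'
python3 -m handwheel '[[0,-0.6,0,0,1],[0,-1.2,0,0,1],[0,-1.8,0,0,1],[0,-2.2,0,0,1],[0,-2.6,0,0,1]]' | grep -E 'tcp|force'
python3 - <<'E'
from h import *
c=eyes.camera("side");cv2.imwrite("pics/side4.png",cv2.resize(c["image"][180:420,200:460,::-1],None,fx=2.3,fy=2.3))
go(510+.385*80,-144-.923*80,197,22.6)
E
```

```text
tcp_pos: [553.9, -242.9, 203.5]
ft_force: [0.2, 0.5, 0.7]
tcp_pos: [542.9, -218.0, 201.9]
ft_force: [-0.0, -0.5, -0.1]
t 8.6 tcp [ 542.6 -217.3  201.7] xyaw 22.7 q [-0.53  0.25  1.55  0.    1.34  0.65] gap -0.1
shift cm [-0.18 -0.02  0.47] spin 0.1 R [[0.923, 0.385, 0.0], [0.385, -0.923, 0.0], [0.0, -0.0, -1.0]]
```

View pics/side4.png

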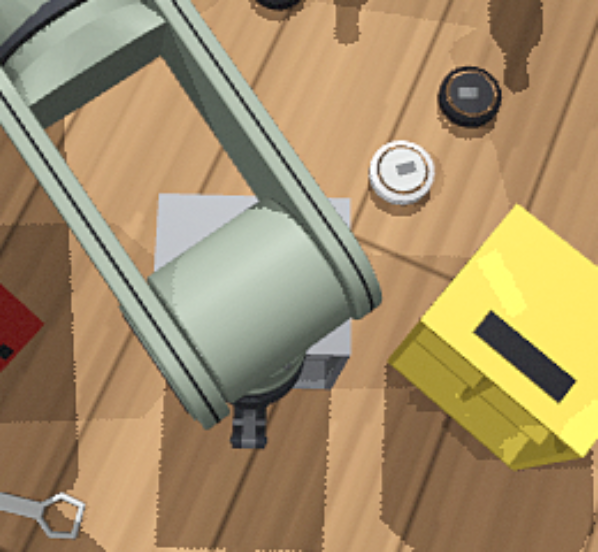

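The fingertips are just behind the middle of the open side, in free air. I'll push gently.

```bash
python3 -m handwheel '[[-0.2,-0.4,0.4,0,1],[-0.2,-0.8,0.4,0,1],[-0.2,-1.2,0.4,0,1],[-0.2,-1.6,0.4,0,1],[-0.2,-2,0.4,0,1]]' | grep -E 'tcp|force'
python3 -m handwheel '[[0,-0.5,0,0,1],[0,-1,0,0,1],[0,-1.5,0,0,1],[0,-2,0,0,1],[0,-2.5,0,0,1]]' | grep -E 'tcp|force'
python3 - <<'E'
from h import *
c=eyes.camera("side");cv2.imwrite("pics/side5.png",cv2.resize(c["image"][180:420,200:460,::-1],None,fx=2.3,fy=2.3))
c=eyes.camera("top")
P=cloud(c);g=(P[...,2]>60)&(P[...,2]<262)&(abs(P[...,0]-480)<110)&(P[...,1]>-120)&(P[...,1]<0)
im=c["image"].astype(int);g&=(abs(im[...,0]-im[...,2])<40)
print(g.sum(),P[g].max(0) if g.any() else 0)
go(510+.385*80,-144-.923*80,197,22.6)
E
```

```text
tcp_pos: [534.9, -203.6, 200.3]
ft_force: [0.0, -6.7, 11.9]
tcp_pos: [529.5, -186.4, 208.2]
ft_force: [-3.3, -15.4, 30.7]
2022 [588.11162496 -21.80270927 244.46861092]
t 9.53 tcp [ 529.4 -185.8  208.5] xyaw 22.6 q [-0.49  0.18  1.62 -0.01  1.32  0.69] gap 0.1
shift cm [-0.19  3.37  1.23] spin -0.0 R [[0.923, 0.384, 0.017], [0.384, -0.923, -0.019], [0.009, 0.024, -1.0]]
```

View pics/side5.png

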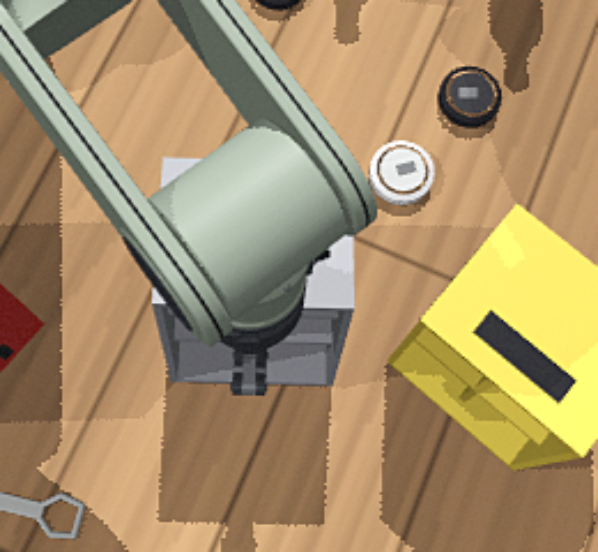

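The crate is tilting about 10° without skewing. The 30 N upward force means the tip is sticking to the rising face, so I'll ease the command upward and follow the arc.

```bash
python3 -m handwheel '[[0,0,-0.5,0,1],[0,0,-1.0,0,1],[0,0,-1.4,0,1],[0,0,-1.4,0,1]]' | grep -E 'tcp|force'
python3 -m handwheel '[[0,-0.5,-0.2,0,1],[0,-1,-0.4,0,1],[0,-1.5,-0.6,0,1]]' | grep -E 'tcp|force'
python3 -c "
from h import *
go(510+.385*80,-144-.923*80,197,22.6)"
```

```text
tcp_pos: [523.8, -177.6, 211.8]
ft_force: [0.4, -0.8, 1.5]
tcp_pos: [517.4, -162.9, 216.6]
ft_force: [-0.3, 0.4, -0.3]
t 10.12 tcp [ 517.4 -162.9  216.6] xyaw 22.6 q [-0.46  0.15  1.64  0.    1.35  0.71] gap 0.1
shift cm [0.05 5.98 1.95] spin 0.0 R [[0.923, 0.385, -0.002], [0.385, -0.923, 0.001], [-0.001, -0.002, -1.0]]
```

Run:
```python
from h import *
c=eyes.camera("side");cv2.imwrite("pics/side6.png",cv2.resize(c["image"][180:420,200:460,::-1],None,fx=2.3,fy=2.3))
print(robot.sense()["ft_force"])
```

```text
[-0.06698017  0.47985299 -0.12249283]
```

View pics/side6.png

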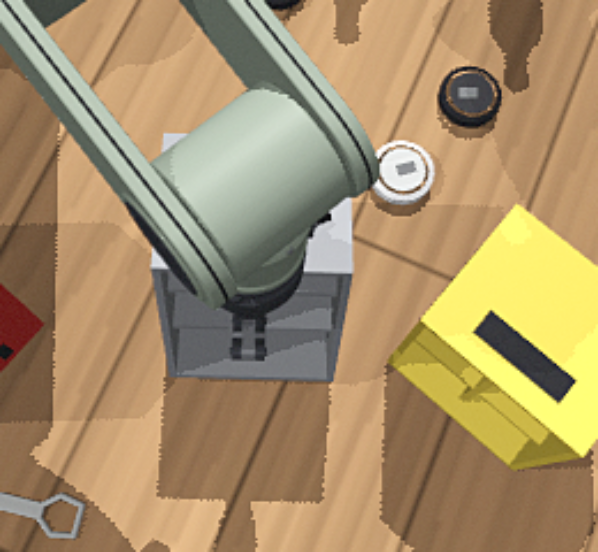

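The crate is tilted about 16°, straight, with light contact. I'll carry on along the arc.

```bash
python3 -m handwheel '[[0,-0.5,-0.2,0,1],[0,-1,-0.4,0,1],[0,-1.5,-0.5,0,1],[0,-2,-0.7,0,1],[0,-2.5,-0.8,0,1]]' | grep -E 'tcp|force'
python3 -m handwheel '[[0,-0.5,-0.1,0,1],[0,-1,-0.2,0,1],[0,-1.5,-0.3,0,1],[0,-2,-0.4,0,1],[0,-2.5,-0.4,0,1]]' | grep -E 'tcp|force'
python3 - <<'E'
from h import *
c=eyes.camera("side");cv2.imwrite("pics/side7.png",cv2.resize(c["image"][140:420,200:460,::-1],None,fx=2.1,fy=2.1))
print(robot.sense()["ft_force"])
E
```

```text
tcp_pos: [508.1, -140.3, 225.4]
ft_force: [0.7, -0.2, 0.1]
tcp_pos: [498.7, -117.4, 229.6]
ft_force: [0.6, -1.0, 0.8]
[-0.5756151   0.31895197 -0.06058118]
```

View pics/side7.png

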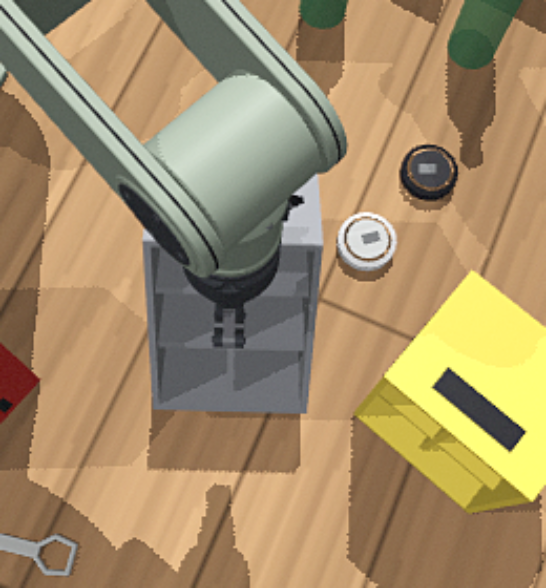

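The tilt is near the balance point at about 27°. A few more centimetres should do it.

```bash
python3 -m handwheel '[[0,-0.5,-0.1,0,1],[0,-1,-0.1,0,1],[0,-1.5,-0.2,0,1],[0,-2,-0.2,0,1],[0,-2.5,-0.2,0,1]]' | grep -E 'tcp|force'
python3 -m handwheel '[[0,0,0,0,1],[0,0,0,0,1],[0,0,0,0,1],[0,0,0,0,1],[0,0,0,0,1]]' | grep -E 'tcp|force'
python3 - <<'E'
from h import *
c=eyes.camera("side");cv2.imwrite("pics/side8.png",cv2.resize(c["image"][140:420,200:460,::-1],None,fx=2.1,fy=2.1))
E
```

```text
tcp_pos: [489.0, -94.3, 231.3]
ft_force: [-0.3, 0.0, 0.5]
tcp_pos: [489.2, -95.0, 231.3]
ft_force: [-0.1, -0.3, -0.9]
```

View pics/side8.png

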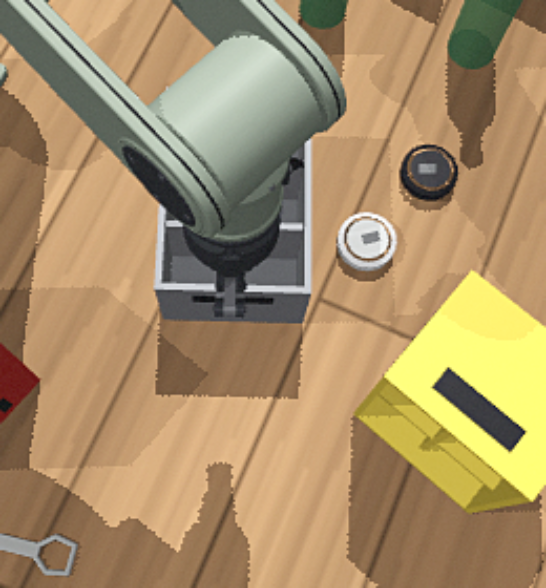

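The crate has landed with its compartments facing up. I'll raise the arm clear, back toward the open space, and check.

```bash
python3 -m handwheel '[[0,0,-2,0,1],[0,2,-5,0,1],[0,5,-8,0,1],[0,9,-8,0,1],[0,13,-8,0,1]]' | grep -E 'tcp|force'
python3 -m handwheel '[[0,3,0,0,1],[0,6,0,0,1],[0,9,0,0,1],[0,9,0,0,1],[0,9,0,0,1]]' | grep -E 'tcp|force'
python3 - <<'E'
from h import *
np.set_printoptions(precision=1,suppress=True)
h=np.array([510-.385*65,-144+.923*65])
for n in("top","side"):
    c=eyes.camera(n);cv2.imwrite(f"pics/{n}9.png",c["image"][:,:,::-1])
    P=cloud(c);im=c["image"].astype(int)
    g=(P[...,2]>118)&(P[...,2]<145)&(abs(im[...,0]-im[...,2])<40)&(abs(P[...,0]-440)<140)&(P[...,1]>-140)&(P[...,1]<170)
    r=cv2.minAreaRect(P[g][:,:2].astype(np.float32)); z=P[g]
    A=np.c_[z[:,:2]-z[:,:2].mean(0),np.ones(len(z))]; print(n,len(z),r,"plane",np.linalg.lstsq(A,z[:,2],rcond=None)[0].round(4))
    print("corners rel old heel, crate axes",[(np.array(p)-h)@np.array([[-.385,-.923],[.923,-.385]]) for p in cv2.boxPoints(r)])
    for k in("can","bottle_a","jar","opener"):
        for b in nets.place_of(k,c)[:3]: print(k,round(b["score"],2),pt(c,*b["pixel"],0))
E
```

```text
tcp_pos: [541.1, -216.5, 315.1]
ft_force: [1.0, 0.3, -0.1]
tcp_pos: [573.6, -299.3, 309.9]
ft_force: [0.3, 0.6, -0.5]
top 1318 ((440.225830078125, 23.535018920898438), (160.6433563232422, 230.0780487060547), 22.712318420410156) plane [ -0.  -0. 129.]
corners rel old heel, crate axes [array([231.4,  80.4]), array([ 1.3, 80.1]), array([  1.5, -80.6]), array([231.6, -80.3])]
can 0.97 [626.9 187.7   0. ]
bottle_a 0.91 [613.5 367.7   0. ]
bottle_a 0.62 [416.3 342.3   0. ]
side 969 ((439.8724060058594, 22.591262817382812), (159.09239196777344, 232.51458740234375), 22.697816848754883) plane [  0.   -0.  128.1]
corners rel old heel, crate axes [array([231.9,  80.3]), array([-0.6, 80. ]), array([ -0.4, -79.1]), array([232.1, -78.8])]
can 0.95 [594.8  71.7   0. ]
can 0.7 [375.5 217.9   0. ]
can 0.56 [623.9 172.7   0. ]
bottle_a 0.88 [432.  345.2   0. ]
bottle_a 0.84 [615.5 375.3   0. ]
jar 0.61 [ 608.8 -412.9    0. ]
opener 0.92 [ 388.2 -401.     0. ]
```

View pics/top9.png

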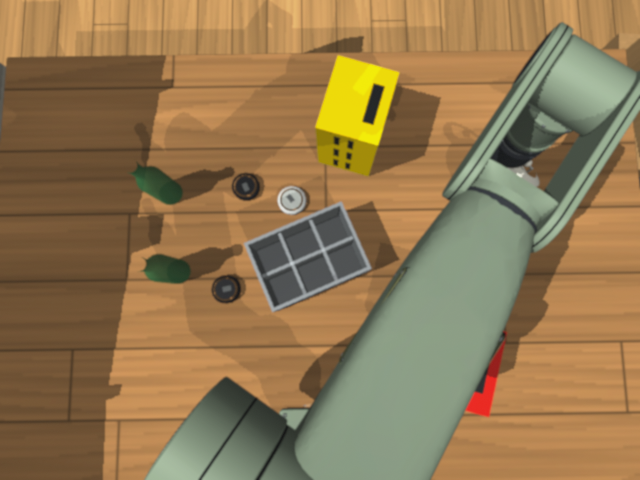

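The crate lies flat in the intended place, the can is outside its footprint and the bystanders are where they were. Handing in.

```bash
python3 -c "
from h import *
s=robot.sense();print(s['time_s'],abs(s['qvel']).max(),s['ft_force']);print(robot.sign_off())"
```

```text
13.2667 0.0054380893316141755 [ 0.19194687 -0.14243627  0.9283971 ]
the job is handed in; nothing more can be done
None
```

The job is handed in at 13.3 s on the robot's clock. The crate sits flat on its base, compartments up, and the can is out of its way. No verdict was reported; these results come from my own camera checks.

- **Can:** I pushed it sideways with half-open fingers until it lay about 153 mm from the crate's centre line. The crate was still standing and had not moved.
- **Crate:** I pushed with closed fingers high on the middle of the open side, and it overbalanced and fell onto its base.
- **Force during the push:** The fingertips stuck to the rising face early on, and the upward force peaked at about 31 N. I let the tool follow the arc and it dropped to almost nothing.
- **Last checks:** Both cameras show the crate's top level, with the rim 128–129 mm high. The heel edge is within about 2 mm of its start.
- **Bystanders:** The jar and opener read within about 5 mm of their starting positions. The bottle readings scatter by up to about 15 mm, within the networks' noise, and show no sign of having moved.
- **Disagreement:** In the final top picture the network reported only a black look-alike as the can. That view's image and the side view both show the real can where I left it.

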